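Index the charging carousel and load the power pack

ROBOT

A 6-joint arm with a two-finger parallel gripper is mounted at the origin on a cart in front of the work surface, level with it; the furniture and walls round the work are solid. World frame = base frame: x ahead of the robot, y to its left, z up, the work surface at z = 0. Lengths are in m, angles in degrees, forces in N, time in s.
With the tool pointing down it reaches from about 0.35 to 0.775 m from the base axis. Payload 7.3 kg.
Tool frame: the origin (TCP) lies at the very end of the fingers, on their centre line; the grasp point (between the pads) lies 19 mm behind it; z points along the fingers, y is the line along which they close (so a half turn about z gives the same grasp; the last joint's range is limited). The gripper opens to 92 mm and grips with 3 to 60 N. Pads are 19 mm wide; open, the fingers measure 130 mm over their backs; the gripper's body (75 mm by 190 mm) begins 47 mm behind the grasp point.
Start: joints at [55.978, 19.595, 87.324, -0, 73.075, -8.365], TCP at [0.227, 0.473, 0.227] pointing down, gripper open.
Joint ranges: [-145.02, 145.02], [-44.19, 115.74], [2.07, 154.8], [-57.11, 237.11], [16.16, 152.29], [-177.93, 177.93]. Speed limits (degrees/s): [147.25, 147.25, 180, 180, 180, 180].

INTERFACE

Orientations are given as [roll, pitch, yaw] about the fixed x, y, z axes, in that order (R = Rz(yaw) Ry(pitch) Rx(roll)).
In Python, from cell import env, optics, workorder, monitor gives the robot as it stands. The module is installed in compiled form; this text tells all that it offers. Calls block until the motion is done:
- env.move_ptp(position, orientation): joint-space move of the TCP to a pose.
- env.move_linear(position, feed=0.15, rotation=None, contact_N=None): straight line of the TCP; rotation=None keeps the orientation; feed is the mean speed in m/s. With contact_N (N) it stops when the force on the tool has changed by that much, and returns True; else False.
- env.move_j(angles): joint-space move.
- env.gripper_to(opening): opening from 0.0 (shut) to 1.0 (fully open); the grip force is fixed at half the most; returns when the fingers have stopped.
- env.sleep(seconds).
- env.ik(position, orientation): joint angles nearest the present ones, or None.
- optics.snapshot(name): name is "side" or "top"; returns a dict with "frame" (420x560x3 uint8, red, green, blue), "K" (3x3 intrinsics, pixels), "k1" (the pictures are not rectified: a ray, as slopes to the right and down, at radius r is drawn at 1 + k1 r^2 times it, then the intrinsics apply), "R" (3x3) and "t" (3): a world point X has camera coordinates R X + t. Camera axes: x right, y down, z forward; pixel columns grow to the right and rows downward; lengths in m; the calibration is good to about 2 mm. A picture is of the moment at which its call begins. There is no depth.
A pose or a line that the arm cannot do raises env.IKError and nothing moves.
- workorder.close_job(): hands the job in; it is judged then, once.
Readings, each from a call of its own:
- monitor.current_t(): time.
- monitor.current_q(): joint angles.
- monitor.current_qd(): joint speeds.
- monitor.current_joint_torque(): joint torques, N m.
- monitor.current_position(): TCP position.
- monitor.current_tool_rot(): TCP orientation.
- monitor.current_contact_force(): force on the tool from outside, world axes, zero at the start.
- monitor.current_torque(): the same for the moment, N m.
- monitor.current_width(): opening from 0.0 (shut) to 1.0 (fully open).
- monitor.current_grasp_force(): force on a finger pad.
Only numpy, scipy, OpenCV 4.12 (cv2) and the standard library are available. Lean on these libraries where they do the work, as an engineer would, in place of code of your own. Each camera call takes 0.05 s, during which the arm holds its last target. There are 200 camera calls.

TASK

Turn the charging station's turntable by its orange post until the white mark below its empty bay is in line with the white mark on the base and it clicks home, and let go of it. Then take the loose blue power pack from the desk and press it fully home in that sloping bay, black panel outwards, leaving the turntable on its click and the other things on the desk where they are.

Things in the scene. Friction and masses are not known exactly. Their poses are not given: they have to be found in the camera images.
- turntable (a joint): turntable angle (rad) about its vertical axis, counter-clockwise from above positive; 0 = white marks in line, held by a spring click. Starts at -1.3 to -0.55: turn counter-clockwise. Light friction; from 0.10 to 0.05 rad before 0 it climbs a soft hump (about 5 N at the post), then drops into the click and centres itself to about 0.02 rad. Stops at -1.7 and 1.7.
- hub (a point): point on the turntable's axis at the top face of its grey disc, 34 mm above the desk; axes turn with it: z up, empty bay on -x, orange post on -y, filled bay on +x. Disc 250 mm across. The gable block on it, which carries the bays, is 116 mm long (y), 141 mm wide (x) and reaches 91 mm above the desk; the identical blue pack in the filled bay is fixed and reaches 98 mm.
- station: the charging station's fixed black round base, 240 mm across, 21 mm high, with a white mark, a tab out to 142 mm from the axis, at -x (towards the robot's left, somewhat nearer), and a click housing on its edge at +x that reaches 162 mm from the axis and 39 mm above the desk. Origin at the centre of its underside, on the axis; z up. Place and heading vary.
- post_top (a point): centre of the top of the orange upright post, 18 mm across, by which the turntable is turned; its top is 104 mm above the desk and 70 mm above the disc; it stands 108 mm from the turntable's axis, in direction -y of the hub. The end of the gable block is 41 mm from the post's surface towards the axis. Axes as the hub's.
- bay (a point): the empty bay, a rectangular recess with a plain rigid floor sloping 30 degrees. Origin at the centre of the floor; z = out of the bay, square to the floor (leaning 30 degrees outward from the turntable's axis), x = up the slope, y = along the bay, level. Inside 61 (x) by 105 (y) mm, 16 mm deep; walls 5.5 mm thick, their top 4 mm flared as a lead-in. Turns with the turntable.
- pack: the loose blue power pack, a block 56 (x) by 100 (y) by 30 (z) mm, 0.15 to 0.31 kg, lying flat on the desk, black panel up. Origin at the centre of its underside, z up through the panel. In the bay its y lies along the bay's y, either way round; when home, the white line round it, 16 mm above its underside, is level with the bay's rim and 14 mm stand proud.
- mouse: black computer mouse, 104x60x38 mm, bystander; origin at the centre of its underside
- correction_roller: blue correction-tape roller, 70x32x14 mm, bystander; origin at the centre of its underside
- clip_dish: white dish with paper clips, 86 mm across, 20 mm high, bystander; origin at the centre of its underside
- calculator: desk calculator, 132x82x15 mm, bystander; origin at the centre of its underside
- eraser: eraser in a card sleeve, 58x23x13 mm, bystander; origin at the centre of its underside
There are look-alikes about, which are no part of the job. Of the things that look like the pack, take the one that is farthest to the robot's right at the start.

How it is judged (in metres and radians):
On the way, in this order (a step that is already met when the one before it is completed fails the run):
1. the turntable rests on its click, let go (value of joint turntable between -0.06 and 0.06 rad and velocity of joint turntable between -0.05 and 0.05 rad/s and contact force between the fingers and turntable below 0.05 N), for 0.2 s.
2. the pack is down in the bay (z of pack in the frame of bay below 0.0025 m and distance between pack and bay below 0.0075 m and value of joint turntable between -0.06 and 0.06 rad), for 0.2 s.
At the end, for the whole second after the job is handed in: The turntable rests on its click (within 0.06 rad of 0), and the pack lies at rest fully home in the bay: underside within 2.5 mm of the floor and parallel to it within 0.06 rad, centred within 5 mm, panel outwards, along the bay either way round within 0.12 rad; nothing held (all of step 1 and x of pack in the frame of bay between -0.005 and 0.005 m and y of pack in the frame of bay between -0.005 and 0.005 m and z of pack in the frame of bay between -0.003 and 0.0025 m and angle between the z axis of pack and the z axis of bay, either way round below 0.06 rad and angle between the y axis of pack and the y axis of bay, either way round below 0.12 rad and angle between pack's own z axis and vertical below 1 rad and linear speed of pack below 0.02 m/s and contact force between the fingers and pack below 0.05 N); the robot touches nothing.
It fails at once if a bystander is moved by more than 30 mm (distance of any of mouse, correction_roller, clip_dish, calculator, eraser from where it was at the start of the episode above 0.03 m).
It also fails if it takes over 61 s, if anything falls off the work surface, if the arm or the gripper's body presses on something with over 40 N, if the wrist force passes 120 N, or if a joint passes its speed limit or range.

## Working session

There is one attempt and no reset: what is moved stays moved. The work goes in short steps, each a Python script; the robot and the scene stay as the last script left them, time stands still between calls to the robot, and variables do not carry over. Pictures are saved under pics/ and viewed, at most 10 in all, crops included, and the job is handed in when it is done.

```bash
mkdir -p pics; cat > h.py <<'E'
import numpy as np, cv2
from cell import env, optics, workorder, monitor
def snap(cam, fn=None):
    s=optics.snapshot(cam)
    if fn: cv2.imwrite('pics/'+fn, s['frame'][:,:,::-1])
    return s
def ray(s,u,v):
    K=s['K']; d=np.array([(u-K[0,2])/K[0,0],(v-K[1,2])/K[1,1]]); x=d.copy()
    for _ in range(20): x=d/(1+s['k1']*(x@x))
    R=np.array(s['R']); return -R.T@s['t'], R.T@np.array([x[0],x[1],1])
def at_z(s,u,v,z):
    o,d=ray(s,u,v); return o+d*(z-o[2])/d[2]
def proj(s,X):
    c=np.array(s['R'])@X+s['t']; x=c[:2]/c[2]; x=x*(1+s['k1']*(x@x))
    return s['K'][0,0]*x[0]+s['K'][0,2], s['K'][1,1]*x[1]+s['K'][1,2]
E
python3 - <<'E'
from h import *
import pickle
d={}
for c in ('top','side'):
    s=snap(c); d[c]=s
    cv2.imwrite(f'pics/{c}0.png',cv2.resize(s['frame'][:,:,::-1],(800,600),interpolation=cv2.INTER_CUBIC))
    print(c,s['K'],s['k1'],-np.array(s['R']).T@s['t'],s['R'])
pickle.dump(d,open('d0.pkl','wb'))
E
```

```text
top [[425.47284287   0.         279.18572463]
 [  0.         425.47284287 208.58656419]
 [  0.           0.           1.        ]] -0.015400038084822189 [0.44479907 0.01541996 1.21124275] [[ 0.02972834 -0.99944603  0.01496223]
 [-0.99387824 -0.03114958 -0.10599878]
 [ 0.10640613 -0.01171947 -0.99425368]]
side [[456.78604697   0.         281.3513234 ]
 [  0.         456.78604697 204.8089991 ]
 [  0.           0.           1.        ]] -0.03463661355818682 [0.4362711  1.10971986 0.5547123 ] [[-0.99645878 -0.08349937 -0.00988697]
 [-0.02326609  0.38680735 -0.921867  ]
 [ 0.08079967 -0.91837243 -0.38738029]]
```

View pics/top0.png

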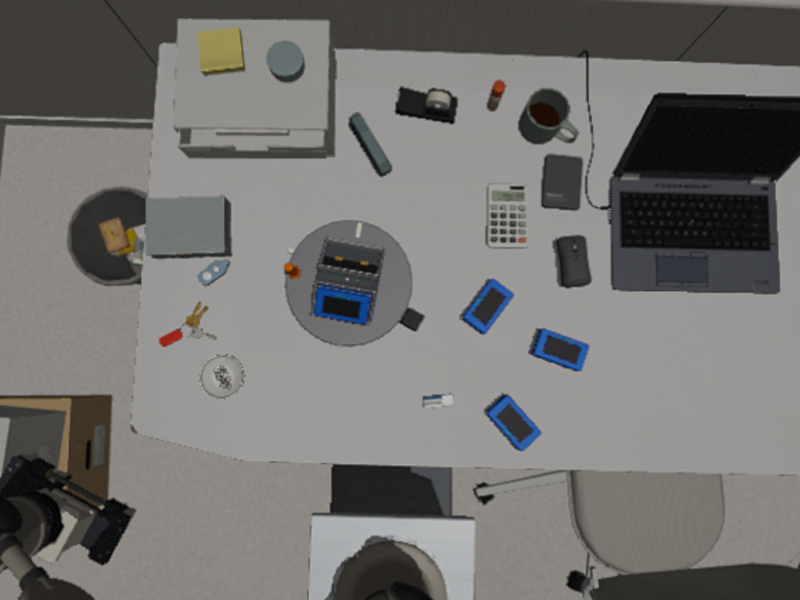

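View pics/side0.png

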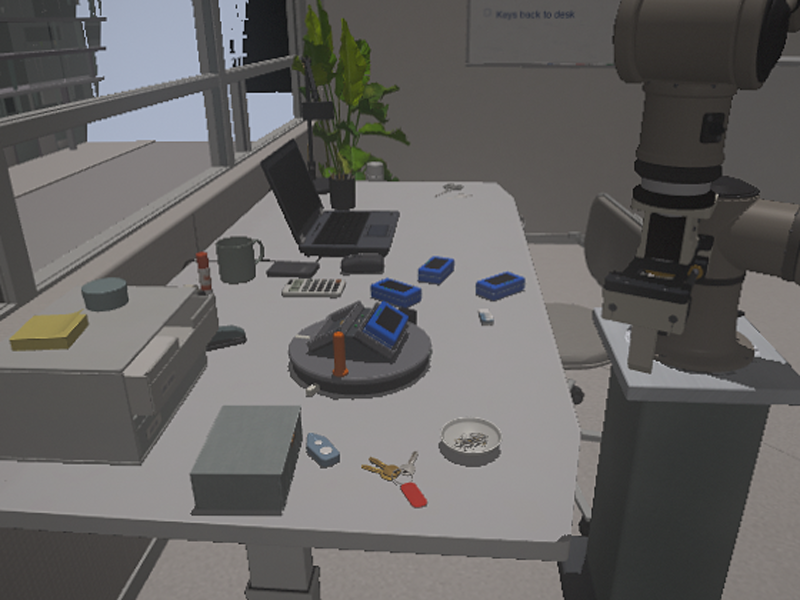

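The top view shows the turntable centred near (349,283) of 800x600. The orange post is at (291,270), the disc mark at (359,230), the base mark at (291,250) and the click housing at (412,319). The pack farthest to the right is at (560,350). The side view agrees. I'll take closer crops next.

```bash
python3 - <<'E'
from h import *
import pickle
d=pickle.load(open('d0.pkl','rb')); s=d['top']; f=s['frame']
a=cv2.resize(f[145:250,190:305],None,fx=5,fy=5,interpolation=cv2.INTER_CUBIC)
cv2.imwrite('pics/c1.png',a[:,:,::-1])
g=f.astype(int); m=((g[:,:,2]>110)&(g[:,:,2]-g[:,:,0]>70)).astype(np.uint8)
m=cv2.morphologyEx(m,cv2.MORPH_CLOSE,np.ones((9,9)))
for c in cv2.findContours(m,cv2.RETR_EXTERNAL,cv2.CHAIN_APPROX_NONE)[0]:
    if cv2.contourArea(c)<200: continue
    r=cv2.minAreaRect(c)
    P=np.array([at_z(s,u,v,0.03) for u,v in cv2.boxPoints(r)])
    e=[P[1]-P[0],P[2]-P[1]]
    L=[np.linalg.norm(x) for x in e]; k=int(np.argmax(L))
    print(r, P.mean(0).round(4), np.round(L,4), 'long dir', np.degrees(np.arctan2(e[k][1],e[k][0])))
m=((g[:,:,0]>150)&(g[:,:,0]-g[:,:,2]>100))[160:220,180:240]
v,u=np.nonzero(m); print(u.mean()+180,v.mean()+160,u.min()+180,u.max()+180)
E
```

```text
((359.5192565917969, 295.90386962890625), (35.771583557128906, 19.415498733520508), 48.17982482910156) [ 0.3374 -0.2259  0.03  ] [0.0536 0.0969] long dir -136.68643171872793
((392.6095275878906, 244.4489288330078), (34.94322967529297, 19.223047256469727), 19.98310661315918) [ 0.4809 -0.3169  0.03  ] [0.0539 0.0971] long dir -108.3280270332246
((238.81080627441406, 213.6351318359375), (36.989768981933594, 19.070281982421875), 9.462322235107422) [0.5536 0.1135 0.03  ] [0.0533 0.1033] long dir -97.71970553473393
((341.4599609375, 213.72000122070312), (19.199996948242188, 34.19999694824219), 36.869895935058594) [ 0.5624 -0.1731  0.03  ] [0.0969 0.0536] long dir -35.54070178815363
201.8181818181818 186.5909090909091 199 206
```

View pics/c1.png

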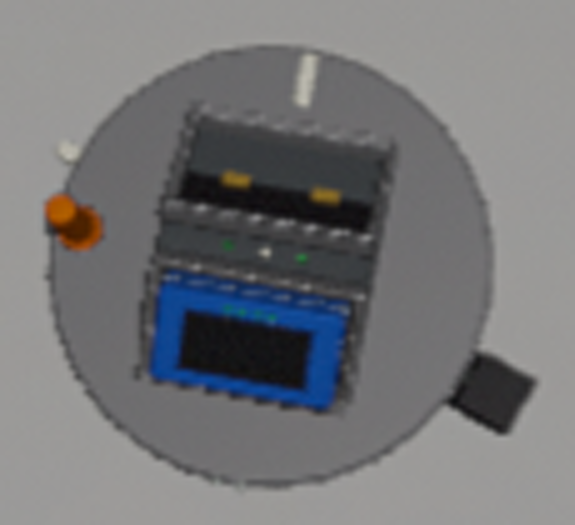

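The crop shows the disc spanning x 50–493 and y 45–488. The post top is at (61,210), the disc mark runs (310,58)–(303,103), the base mark tip is near (68,152), and the housing is near (500,395). Next I'll compute the geometry.

```bash
python3 - <<'E'
from h import *
import pickle
d=pickle.load(open('d0.pkl','rb')); s=d['top']
n=lambda u,v:(190+(u+.5)/5-.5,145+(v+.5)/5-.5)
P=lambda u,v,z: at_z(s,*n(u,v),z)
c=np.mean([P(50,266,.034),P(493,266,.034),P(271,45,.034),P(271,488,.034)],0)
print('c',c,'diam',np.linalg.norm(P(50,266,.034)-P(493,266,.034)),np.linalg.norm(P(271,45,.034)-P(271,488,.034)))
ang=lambda v:np.degrees(np.arctan2(v[1],v[0]))
for nm,p in dict(post=P(61,210,.104),mark1=P(310,58,.034),mark2=P(303,103,.034),base=P(66,151,.021),hous1=P(538,382,.039),hous2=P(508,433,.02)).items():
    v=p-c; print(nm,p.round(4),np.hypot(*v[:2]).round(4),ang(v).round(1))
# gable outline corners
A,B=P(163,205,.091),P(375,238,.091); print('ridge dir',ang(A-B),np.linalg.norm(A-B))
s2=d['side']; print('side proj of post/c:',np.array(proj(s2,P(61,210,.104)))/.7,np.array(proj(s2,c))/.7)
E
```

```text
c [0.59848889 0.10085332 0.034     ] diam 0.24676599364141225 0.24909509744384142
post [0.615  0.2072 0.104 ] 0.1077 81.2
mark1 [0.7167 0.0837 0.034 ] 0.1195 -8.3
mark2 [0.6908 0.0866 0.034 ] 0.0934 -8.7
base [0.6616 0.2205 0.021 ] 0.1352 62.2
hous1 [ 0.5373 -0.0492  0.039 ] 0.162 -112.2
hous2 [ 0.5097 -0.0342  0.02  ] 0.1616 -123.3
ridge dir 82.88877461580947 0.11411750592648782
side proj of post/c: [338.96606701 332.4787238 ] [360.63279288 341.74705285]
```

```bash
cat >> h.py <<'E'
from scipy.spatial.transform import Rotation as Rn
C=np.array([.5985,.1008,0]); MARK=62.2; PHI0=81.2
def post(phi,z,r=.108): a=np.radians(phi); return [C[0]+r*np.cos(a),C[1]+r*np.sin(a),z]
def bayframe(c=C,mark=MARK):
    a=np.radians(mark); o=np.array([np.cos(a),np.sin(a),0]); k=np.array([0,0,1.])
    bz=np.cos(np.pi/6)*k+.5*o; bx=np.cos(np.pi/6)*-o+.5*k
    return np.array([*(c[:2]+.0313*o[:2]),.059]),np.c_[bx,np.cross(bz,bx),bz]
def bayrot(B,flip):
    y=B[:,0]*(-1 if flip else 1); z=-B[:,2]
    return list(Rn.from_matrix(np.c_[np.cross(y,z),y,z]).as_euler('xyz',degrees=True))
E
python3 - <<'E'
from h import *
for k in (0,180):
    print(k,[None if (q:=env.ik(post(p,.07),[180,0,p+k-360*(p+k>180)])) is None else np.round(q) for p in (PHI0,MARK+90)])
p,B=bayframe(); print(p)
for fl in (0,1):
  for h in (.017,.08):
    q=env.ik(list(p+B[:,2]*h),bayrot(B,fl)); print(fl,h,np.round(bayrot(B,fl)),None if q is None else np.round(q))
for h in (.0175,.15):
  for a in (-108.33,71.67):  # tool y = pack x (long+90) -> yaw = long dir
    q=env.ik([.4809,-.3169,h],[180,0,a]); print(a,h,None if q is None else np.round(q))
E
```

```text
0 [array([12., 41., 77., -0., 62., 21.]), array([  8.,  30.,  99.,   0.,  51., -54.])]
180 [array([  12.,   41.,   77.,    0.,   62., -159.]), array([  8.,  30.,  99.,  -0.,  51., 126.])]
[0.6130979  0.12848738 0.059     ]
0 0.017 [150.   0. -28.] [ 16.  53.  58. -21.  91. 138.]
0 0.08 [150.   0. -28.] [ 18.  53.  49. -21. 100. 136.]
1 0.017 [-150.    0.  152.] [ 16.  53.  58. -21.  91. -42.]
1 0.08 [-150.    0.  152.] [ 18.  53.  49. -21. 100. -44.]
-108.33 0.0175 [-41.  38.  93.  -0.  49. 157.]
71.67 0.0175 [-41.  38.  93.  -0.  49. -23.]
-108.33 0.15 [-41.  29.  85.  -0.  66. 157.]
71.67 0.15 [-41.  29.  85.   0.  66. -23.]
```

```bash
python3 - <<'E'
from h import *
t0=monitor.current_t()
env.gripper_to(.42)
env.move_ptp(post(PHI0,.16),[180,0,PHI0])
print('down contact',env.move_linear(post(PHI0,.072),feed=.12,contact_N=6))
s=snap('side'); x,y=map(int,proj(s,np.array(post(PHI0,.09))))
cv2.imwrite('pics/c2.png',cv2.resize(s['frame'][y-70:y+70,x-90:x+90,::-1],None,fx=4,fy=4))
env.gripper_to(.28); print(monitor.current_width(),monitor.current_contact_force(),monitor.current_t()-t0)
E
```

```text
down contact False
0.28121996214229206 [-0.55816261 -0.31158237 -0.12667837] 4.125
```

View pics/c2.png

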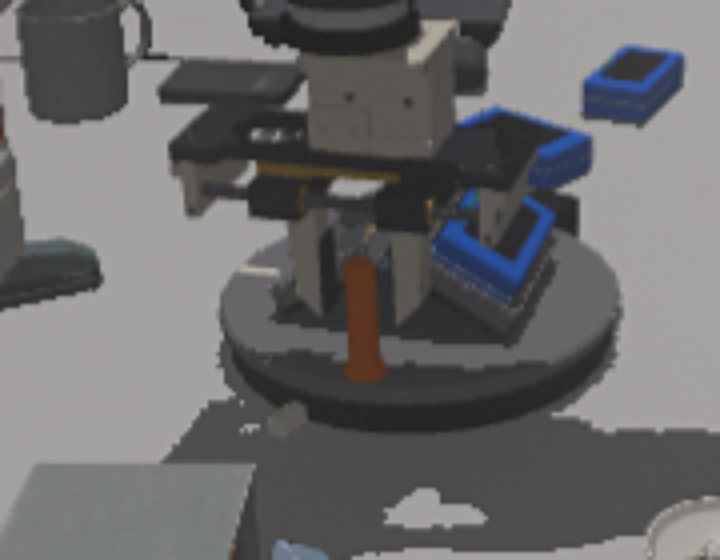

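The fingers (columns 290–335 and 395–430) straddle the orange post (column 360) at the right depth. I'll turn it now.

```bash
python3 - <<'E'
from h import *
t0=monitor.current_t()
end=MARK+90
for p in [*np.arange(PHI0+8,end-8,9),end-6,end-3,end,end+1.3]:
    env.move_linear(post(p,.072),feed=.1,rotation=[180,0,p])
    f=monitor.current_contact_force(); a=np.radians(p+90)
    print(round(p,1),'tangential',round(f[0]*np.cos(a)+f[1]*np.sin(a),2),'rad',round(f[0]*np.sin(a)-f[1]*np.cos(a),2))
env.move_linear(post(end,.072),feed=.05,rotation=[180,0,end])
print(monitor.current_contact_force(),monitor.current_t()-t0)
s=snap('side'); x,y=map(int,proj(s,np.array(post(end,.09))))
cv2.imwrite('pics/c3.png',cv2.resize(s['frame'][y-70:y+70,x-90:x+90,::-1],None,fx=4,fy=4))
E
```

```text
89.2 tangential -0.66 rad 0.06
98.2 tangential 0.42 rad -0.78
107.2 tangential -0.35 rad 0.91
116.2 tangential -0.73 rad -0.5
125.2 tangential 0.57 rad -0.49
134.2 tangential -0.93 rad 0.26
143.2 tangential -0.16 rad -0.04
146.2 tangential 0.04 rad 0.14
149.2 tangential -0.87 rad -1.44
152.2 tangential -0.47 rad -0.0
153.5 tangential 0.84 rad -0.31
[-0.15858853  0.09483775  0.21725107] 3.45
```

View pics/c3.png

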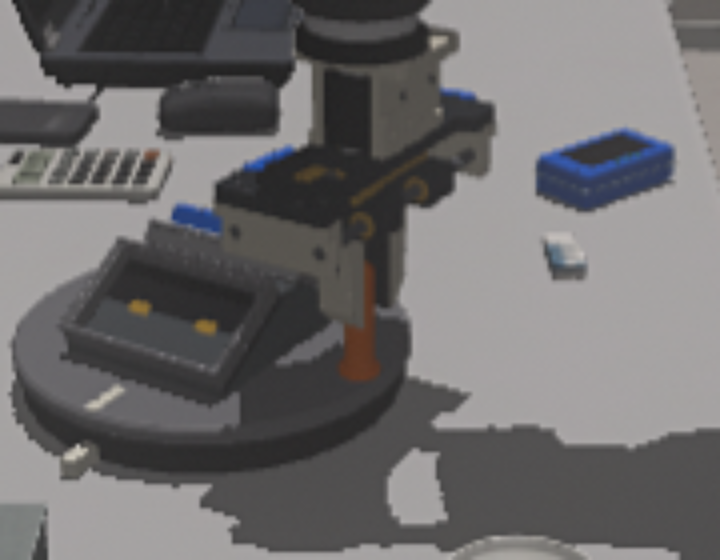

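The post is still between the fingers, and the disc mark at (105,397) now points at the base tab at (78,460). I'll release it, move towards the pack and measure both again.

```bash
python3 - <<'E'
from h import *
import pickle
end=MARK+90
env.gripper_to(.5)
env.move_linear(post(end,.17),feed=.2)
env.move_ptp([.42,-.12,.25],[180,0,71.67])
d={c:snap(c) for c in ('top','side')}; pickle.dump(d,open('d1.pkl','wb'))
s=d['top']; f=s['frame']
cv2.imwrite('pics/c4.png',cv2.resize(f[145:250,190:305,::-1],None,fx=5,fy=5,interpolation=cv2.INTER_CUBIC))
g=d['side']['frame']; x,y=map(int,proj(d['side'],np.array([.61,.12,.05])))
cv2.imwrite('pics/c5.png',cv2.resize(g[y-50:y+50,x-65:x+65,::-1],None,fx=6,fy=6,interpolation=cv2.INTER_CUBIC)); print(x,y,monitor.current_t())
E
```

```text
246 236 10.1667
```

View pics/c4.png

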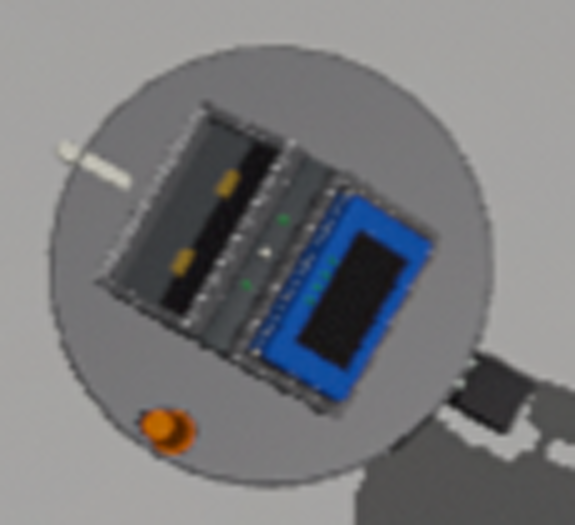

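View pics/c5.png

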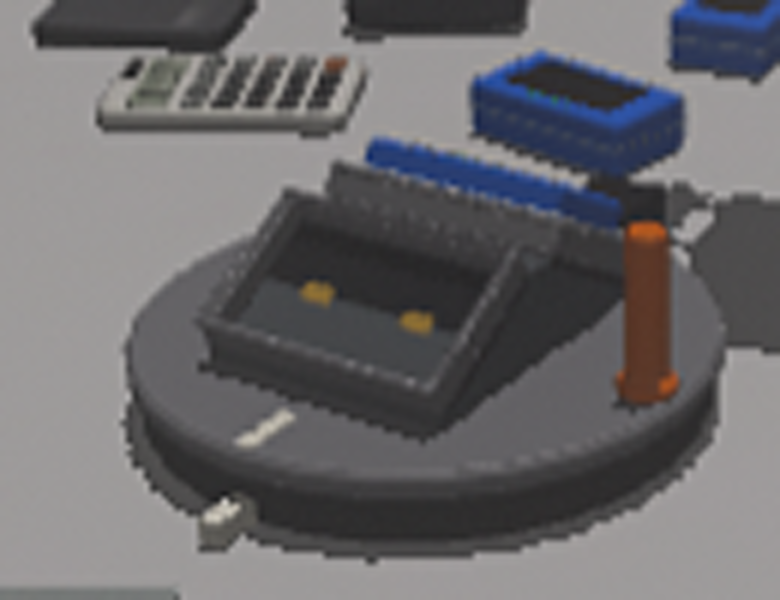

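In the top crop the bay rim corners are about (205,104), (100,281), (293,146) and (187,325), with the post top at (158,424). In the side crop they are (205,322), (438,396), (290,192) and (530,262), with the post at (648,231). The marks line up in both. I'll fit the pose from these.

```bash
cat > fit.py <<'E'
from h import *
import pickle
from scipy.optimize import least_squares
d=pickle.load(open('d1.pkl','rb'))
A,B_,Cc,D=[-.036,.058,.016],[-.036,-.058,.016],[.036,.058,.016],[.036,-.058,.016]
px={'top':[(205,104),(100,281),(293,146),(187,325),(158,424)],'side':[(205,322),(438,396),(290,192),(530,262),(648,231)]}
def nat(c,u,v): return (190+(u+.5)/5-.5,145+(v+.5)/5-.5) if c=='top' else (246-65+(u+.5)/6-.5,236-50+(v+.5)/6-.5)
def res(x,cams):
    o,R=bayframe(x[:2],x[2]); a=np.radians(x[2]+90)
    pts=[o+R@np.array(q) for q in (A,B_,Cc,D)]+[np.array([x[0]+.108*np.cos(a),x[1]+.108*np.sin(a),.104])]
    return np.concatenate([np.subtract(proj(d[c],p),nat(c,*q)) for c in cams for p,q in zip(pts,px[c])])
for cams in (['top'],['side'],['top','side']):
    r=least_squares(res,[.5985,.1008,62.2],args=(cams,),x_scale=[.01,.01,1]); print(cams,r.x.round(4)); print(r.fun.reshape(-1,2).round(1).tolist())
E
python3 fit.py; python3 - <<'E'
from h import *
import pickle
d=pickle.load(open('d1.pkl','rb'))
for c in ('top','side'):
  s=d[c]; g=s['frame'].astype(int); m=((g[:,:,2]>70)&(g[:,:,2]-g[:,:,0]>45)).astype(np.uint8)
  x,y=map(int,proj(s,np.array([.481,-.317,.015]))); 
  print(c,x,y)
  m=cv2.morphologyEx(m,cv2.MORPH_CLOSE,np.ones((9,9)))
  for k in cv2.findContours(m,cv2.RETR_EXTERNAL,cv2.CHAIN_APPROX_NONE)[0]:
    if cv2.pointPolygonTest(k,(x,y),True)<-3: continue
    print(cv2.minAreaRect(k),cv2.boundingRect(k))
    if c=='top':
      from scipy.optimize import least_squares
    # silhouette model
    P=np.array([[a,b,h] for a in(-.028,.028) for b in(-.05,.05) for h in (0,.03)])
    def sil(x):
      t=x[2]; R=np.array([[np.cos(t),-np.sin(t)],[np.sin(t),np.cos(t)]])
      q=np.array([proj(s,np.array([*(x[:2]+R@p[:2]),p[2]])) for p in P],np.float32); return cv2.convexHull(q)
    from scipy.optimize import minimize
    hk=k[:,0,:].astype(np.float32)
    cost=lambda x:np.mean([(cv2.pointPolygonTest(sil(x),(float(u),float(v)),True)-.5)**2 for u,v in hk])
    r=minimize(cost,[.481,-.317,np.radians(-18.3)],method='Nelder-Mead',options=dict(initial_simplex=[[.481,-.317,-.32],[.486,-.317,-.32],[.481,-.312,-.32],[.481,-.317,-.27]]))
    print(r.x.round(4),np.degrees(r.x[2]).round(2),r.fun)
E
```

```text
['top'] [ 0.6021  0.1044 62.9636]
[[-0.5, -0.6], [-0.4, 0.6], [0.9, -0.7], [0.7, 1.4], [-0.8, -0.7]]
['side'] [ 0.5996  0.1142 63.1989]
[[-0.6, 0.7], [0.4, 0.2], [0.4, -0.6], [-0.3, -2.0], [0.1, 1.5]]
['top', 'side'] [ 0.6013  0.1063 63.1264]
[[-1.3, -0.3], [-1.1, 0.9], [0.1, -0.5], [0.0, 1.7], [-1.4, -0.3], [-0.5, -0.9], [0.1, -1.4], [0.3, -1.9], [-0.7, -3.4], [-0.4, 0.0]]
top 391 244
((392.3247985839844, 244.48175048828125), (36.13932800292969, 19.82109832763672), 19.983108520507812) (373, 230, 39, 30)
[ 0.4812 -0.3195 -0.3226] -18.48 0.6938417334022375
side 305 188
((304.5899963378906, 184.86997985839844), (22.061731338500977, 12.020814895629883), 8.130102157592773) (293, 179, 24, 13)
[ 0.4818 -0.3564 -0.078 ] -4.47 6.50967422679955
```

```bash
cat > fit2.py <<'E'
from fit import *
def pts(x):
    cx,cy,mk,r,h=x[:5]; a=np.radians(mk); o=np.array([np.cos(a),np.sin(a),0]); k=np.array([0,0,1.]); c=np.array([cx,cy,0])
    _,R=bayframe(np.array([cx,cy]),mk); R2=np.diag([-1,-1,1])@R
    b=c+r*o+h*k; f=c-r*o+h*k; a2=a+np.pi/2
    P=dict(A=b+R@A,B=b+R@B_,post=c+[.108*np.cos(a2),.108*np.sin(a2),.104],disc=c+.034*k)
    for n,i,j in (('p1',.028,.05),('p2',.028,-.05),('p3',-.028,-.05),('p4',-.028,.05)): P[n]=f+R2@np.array([i,j,.03])
    return P
T=dict(A=(205,104),B=(100,281),post=(158,424),disc=(271.5,266.5),p1=(258,350),p2=(347,192),p3=(437,240),p4=(340,402))
S=dict(A=(205,322),B=(438,396),post=(648,231),p2=(370,140))
def res2(x,cams):
    P=pts(x); out=[]
    if 'top' in cams: out+=[np.subtract(proj(d['top'],P[n]),nat('top',*q)) for n,q in T.items()]
    if 'side' in cams: out+=[np.subtract(proj(d['side'],P[n]),nat('side',*q))-x[5:7] for n,q in S.items()]
    return np.concatenate(out+[[(x[4]-.0585)/.001]])
for cams in (['top'],['top','side']):
    r=least_squares(res2,[.5985,.1008,62.2,.0313,.0585,0,0],args=(cams,),x_scale=[.01,.01,1,.01,.01,1,1]); print(cams,r.x.round(4)); print(r.fun[:-1].reshape(-1,2).round(1).tolist())
E
python3 fit2.py | tail -n 4
```

```text
[[0.2, -0.3], [-0.2, 0.5], [0.1, 0.1], [0.0, -0.6], [-0.1, 0.6], [1.1, -0.6], [-1.1, 0.3], [-0.0, 0.0]]
['top', 'side'] [ 5.99600e-01  1.00800e-01  6.20873e+01  3.50000e-02  5.83000e-02
 -4.88700e-01 -1.11820e+00]
[[0.1, -0.4], [-0.3, 0.4], [0.0, 0.0], [0.0, -0.7], [-0.0, 0.6], [1.2, -0.5], [-1.0, 0.4], [-0.0, 0.1], [0.0, -0.2], [-0.0, -0.5], [0.5, 0.5], [-0.6, 0.2]]
```

```bash
cat > g.py <<'E'
from h import *
X,Y,yaw=.4811,-.318,71.6
env.gripper_to(1.0)
env.move_ptp([X,Y,.10],[180,0,yaw])
print(env.move_linear([X,Y,.0175],feed=.1,contact_N=8))
env.gripper_to(0.0)
print(monitor.current_width()*92,monitor.current_grasp_force(),monitor.current_position())
env.move_linear([X,Y,.2],feed=.2)
print(monitor.current_width()*92,monitor.current_grasp_force(),monitor.current_contact_force(),monitor.current_t())
E
python3 - <<'E' | tail -n 6
from fit2 import *
for keep in (['disc','post','p1','p2','p3','p4'],['disc','post','A','B']):
    for n in list(T): pass
    T2={n:T[n] for n in keep}; Tb=dict(T); T.clear(); T.update(T2)
    r=least_squares(res2,[.5985,.1008,62.2,.0313,.0585,0,0],args=(['top'],),x_scale=[.01,.01,1,.01,.01,1,1]); print(keep,r.x[:5].round(4)); T.clear(); T.update(Tb)
E
python3 g.py
```

```text
[[0.2, -0.3], [-0.2, 0.5], [0.1, 0.1], [0.0, -0.6], [-0.1, 0.6], [1.1, -0.6], [-1.1, 0.3], [-0.0, 0.0]]
['top', 'side'] [ 5.99600e-01  1.00800e-01  6.20873e+01  3.50000e-02  5.83000e-02
 -4.88700e-01 -1.11820e+00]
[[0.1, -0.4], [-0.3, 0.4], [0.0, 0.0], [0.0, -0.7], [-0.0, 0.6], [1.2, -0.5], [-1.0, 0.4], [-0.0, 0.1], [0.0, -0.2], [-0.0, -0.5], [0.5, 0.5], [-0.6, 0.2]]
['disc', 'post', 'p1', 'p2', 'p3', 'p4'] [5.9930e-01 1.0080e-01 6.2316e+01 3.4500e-02 5.8500e-02]
['disc', 'post', 'A', 'B'] [5.98700e-01 1.00400e-01 6.17042e+01 3.54000e-02 5.85000e-02]
False
55.51968123653391 30.00019133090973 [ 0.48119902 -0.31805848  0.01759746]
56.125484329886966 29.999640583992004 [-1.17440067 -0.16406852 -2.02623765] 14.7667
```

```bash
cat >> h.py <<'E'
def bay2():
    c=np.array([.5992,.1007]); _,B=bayframe(c,62.1); a=np.radians(62.1)
    return np.array([c[0]+.0348*np.cos(a),c[1]+.0348*np.sin(a),.0584]),B
H=.0175
def tcp(under,dx=0,dy=0):
    o,B=bay2(); return list(o+B@np.array([dx,dy,under+H]))
E
python3 - <<'E'
from h import *
o,B=bay2(); rot=bayrot(B,1)
env.move_ptp(tcp(.10),rot); env.move_linear(tcp(.022),feed=.12,contact_N=8)
print(monitor.current_position(),tcp(.022),monitor.current_contact_force(),monitor.current_t())
im=[]
for c,k in (('top',7),('side',7)):
    s=snap(c); x,y=map(int,proj(s,o)); im.append(cv2.resize(s['frame'][y-38:y+38,x-28:x+28,::-1],None,fx=k,fy=k,interpolation=cv2.INTER_CUBIC))
cv2.imwrite('pics/c6.png',np.hstack(im))
E
```

```text
[0.62539617 0.14891346 0.09355795] [np.float64(0.6247255713679143), np.float64(0.14890941512133823), np.float64(0.09260800344948533)] [ 0.75984166 -0.36717559 -1.62887245] 17.5083
```

View pics/c6.png

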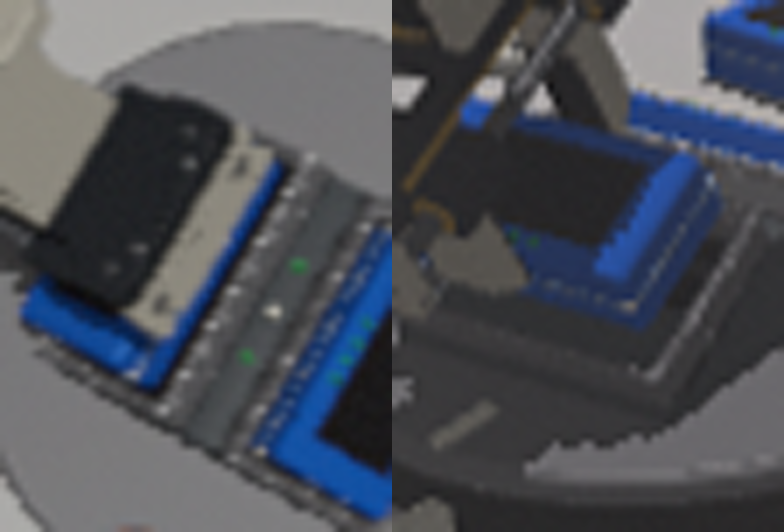

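The pack hovers just above the bay, parallel and about centred: upslope edge (150,390)–(280,165), bay inner edge (165,405)–(305,160). I'll descend with contact sensing.

```bash
python3 - <<'E'
from h import *
o,B=bay2()
def st(m):
    p=B.T@(np.array(monitor.current_position())-o); print(m,'tcp in bay mm',(p*1e3).round(1),'F bay',(B.T@np.array(monitor.current_contact_force())).round(1),'w',round(monitor.current_width()*92,1),round(monitor.current_t(),1))
st('hover')
print(env.move_linear(tcp(.001),feed=.04,contact_N=10)); st('down')
E
```

```text
hover tcp in bay mm [-0.1  0.4 40.7] F bay [-2.  -0.9 -0.6] w 56.0 17.6
True
down tcp in bay mm [-1.4  0.3 32.6] F bay [-2.6  1.3  0.3] w 56.0 17.9
```

```bash
cat > ins.py <<'E'
from h import *
o,B=bay2()
def st(m):
    p=B.T@(np.array(monitor.current_position())-o); print(m,'tcp in bay mm',(p*1e3).round(1),'F bay',(B.T@np.array(monitor.current_contact_force())).round(1),'M',(B.T@np.array(monitor.current_torque())).round(2),'w',round(monitor.current_width()*92,1),round(monitor.current_t(),1))
E
python3 - <<'E'
from ins import *
st('now')
for u in (.014,.011,.008,.005,.003):
    h=env.move_linear(tcp(u),feed=.03,contact_N=15); st((u,h))
    if h: break
E
```

```text
now tcp in bay mm [-1.4  0.3 32.6] F bay [-2.6  1.3  0.3] M [0.29 0.75 0.02] w 56.0 17.9
(0.014, False) tcp in bay mm [-1.2  0.3 32.6] F bay [-5.3  0.6  4.2] M [0.19 1.25 0.  ] w 55.5 18.2
(0.011, False) tcp in bay mm [-1.7  0.5 31.7] F bay [-7.6 -0.7 12.4] M [-0.    1.18  0.03] w 56.1 18.4
(0.008, False) tcp in bay mm [-2.2  0.8 30.5] F bay [-6.8 -0.9 18.1] M [-0.11  1.26 -0.04] w 55.9 18.7
(0.005, False) tcp in bay mm [-2.7  1.1 28.7] F bay [-9.6  0.8 23.1] M [-0.07  1.4   0.03] w 55.8 18.9
(0.003, False) tcp in bay mm [-3.1  1.2 27.5] F bay [-10.2   0.3  26.4] M [-0.07  1.55  0.01] w 56.1 19.2
```

The wall pushes the pack downslope, so my aim was a few mm too far upslope. I'll back off and shift.

```bash
python3 - <<'E'
from ins import *
env.move_linear(tcp(.020),feed=.08); st('up')
dx=-.004
env.move_linear(tcp(.020,dx),feed=.05); st('shift')
for u in (.014,.011,.008,.005,.002):
    env.move_linear(tcp(u,dx),feed=.04); st(u)
    F=B.T@np.array(monitor.current_contact_force())
    if F[2]>18: break
E
```

```text
up tcp in bay mm [ 0.1 -0.1 37. ] F bay [-0.9  0.3 -2.1] M [ 0.01  0.44 -0.01] w 56.2 19.6
shift tcp in bay mm [-4.2 -0.2 36.4] F bay [-0.5 -0.2 -1.8] M [-0.03  0.49 -0.05] w 56.5 19.8
0.014 tcp in bay mm [-3.8 -0.1 30.9] F bay [-1.4 -0.  -1.2] M [ 0.05  0.51 -0.02] w 56.8 20.1
0.011 tcp in bay mm [-3.9 -0.1 28.3] F bay [-0.3 -0.5 -1. ] M [ 0.02  0.45 -0.  ] w 56.3 20.4
0.008 tcp in bay mm [-4.2 -0.  25.4] F bay [-2.2  0.2 -1.3] M [0.02 0.64 0.05] w 56.5 20.6
0.005 tcp in bay mm [-4.1 -0.1 22.2] F bay [-2.1  0.3 -2.1] M [0.03 0.74 0.06] w 56.4 20.9
0.002 tcp in bay mm [-4.   0.3 20.4] F bay [-1.6 -0.   3.1] M [-0.04  0.64  0.02] w 56.4 21.1
```

```bash
python3 - <<'E'
from ins import *
dx=-.004
for u in (0,-.002,-.004):
    env.move_linear(tcp(u,dx),feed=.03); st(u)
    if (B.T@np.array(monitor.current_contact_force()))[2]>15: break
env.gripper_to(.75); st('rel')
env.move_linear(tcp(.045,dx),feed=.1)
s=snap('side'); x,y=map(int,proj(s,o)); a=cv2.resize(s['frame'][y-35:y+35,x-45:x+45,::-1],None,fx=8,fy=8,interpolation=cv2.INTER_CUBIC); cv2.imwrite('pics/c7.png',a)
E
```

```text
0 tcp in bay mm [-3.8  0.4 19.9] F bay [ 0.9 -1.2 10. ] M [-0.32  0.47 -0.11] w 55.9 21.4
-0.002 tcp in bay mm [-3.5  0.5 18.9] F bay [ 2.8 -3.3 15.2] M [-0.5   0.17 -0.15] w 56.3 21.6
rel tcp in bay mm [-8.4  0.4 18.4] F bay [-18.3   0.7  10.6] M [0.14 2.98 0.08] w 68.7 22.1
```

View pics/c7.png

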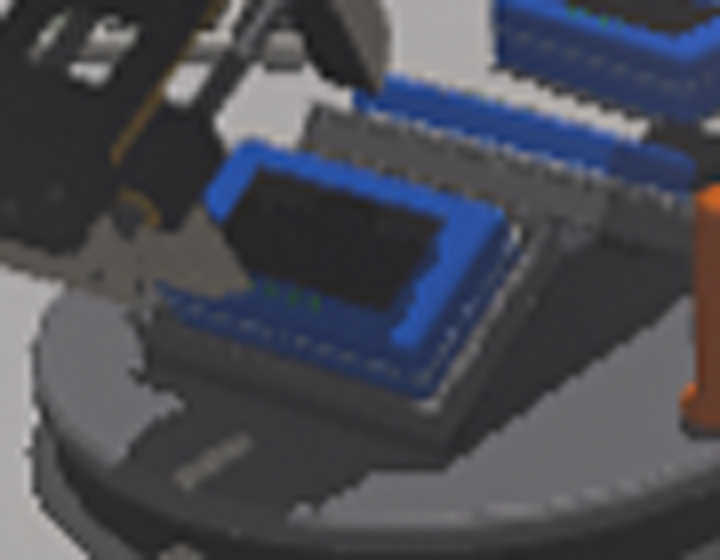

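The pack is in the bay, but a strip of blue shows below the white line at (200–430, 315–385), so it isn't fully home. I'll press it with the closed fingers.

```bash
python3 - <<'E'
from ins import *
env.gripper_to(0.0)
T=lambda z,x=-.001,y=0: list(o+B@np.array([x,y,z]))
env.move_linear(T(.05),feed=.1); st('above')
for y in (0,.025,-.025,0):
    env.move_linear(T(.042,y=y),feed=.1)
    h=env.move_linear(T(.016,y=y),feed=.05,contact_N=32); st((y,h))
    env.move_linear(T(.042,y=y),feed=.1)
env.move_linear(T(.12),feed=.2); st('end')
env.move_ptp([.42,-.12,.3],[180,0,71.6])
s=snap('side'); x,y=map(int,proj(s,o)); a=cv2.resize(s['frame'][y-35:y+35,x-45:x+45,::-1],None,fx=8,fy=8,interpolation=cv2.INTER_CUBIC)
s=snap('top');x,y=map(int,proj(s,o)); b=cv2.resize(s['frame'][y-35:y+35,x-45:x+45,::-1],None,fx=8,fy=8,interpolation=cv2.INTER_CUBIC)
cv2.imwrite('pics/c8.png',cv2.resize(np.hstack([a[:,100:560],b[:,200:540]]),None,fx=1,fy=1))
print(monitor.current_t())
E
```

```text
above tcp in bay mm [-0.8 -0.2 49.6] F bay [0.3 0.2 0.5] M [-0.    0.34 -0.03] w 0.5 24.2
(0, True) tcp in bay mm [-1.3  0.8 33.6] F bay [1.  0.4 7.3] M [ 0.04  0.11 -0.02] w 0.7 24.8
(0.025, True) tcp in bay mm [-1.1 25.4 33.3] F bay [ 0.6 -0.2  7.9] M [0.12 0.05 0.03] w 0.2 25.8
(-0.025, True) tcp in bay mm [ -1.  -24.5  33.6] F bay [ 1.3 -1.4  8. ] M [-0.22  0.01  0.01] w 0.4 27.0
(0, True) tcp in bay mm [-1.3  0.1 33.5] F bay [1.5 0.7 7.4] M [ 0.09  0.1  -0.01] w 0.3 28.0
end tcp in bay mm [ -1.3  -0.3 118.6] F bay [ 0.9  0.1 -0.4] M [ 0.02  0.24 -0.  ] w 0.3 28.8
30.3917
```

View pics/c8.png

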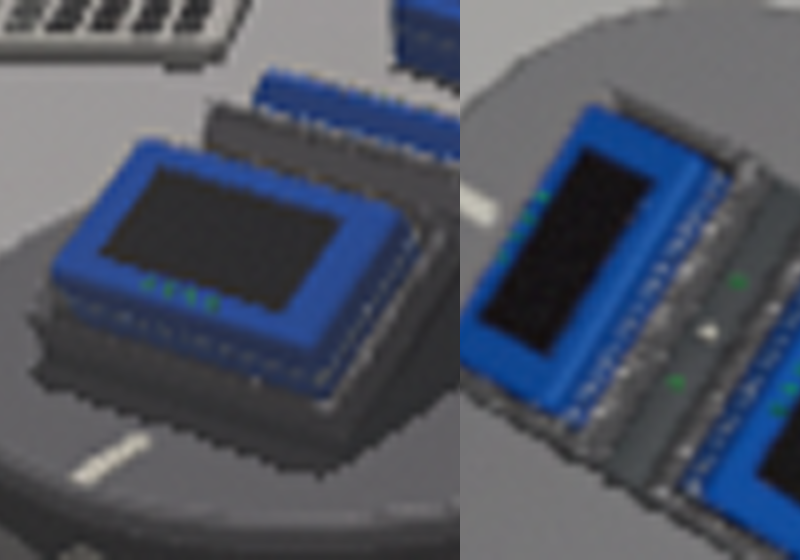

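The pack sits level along its length, with the panel out, but blue still shows below the line and the panel is at 33.5 mm instead of 30. The presses ended on the impact spike with little sustained force, so I'll press slowly.

```bash
python3 - <<'E'
from ins import *
T=lambda z,x=-.001,y=0: list(o+B@np.array([x,y,z]))
env.move_ptp(T(.07),bayrot(B,1))
for x in (0,-.014,.012):
    env.move_linear(T(.04,x),feed=.1)
    for z in (.034,.031,.028,.025,.022,.019):
        env.move_linear(T(z,x),feed=.03); env.sleep(.1); st((x,z))
        if (B.T@np.array(monitor.current_contact_force()))[2]>36: break
    env.move_linear(T(.042,x),feed=.1)
E
```

```text
(0, 0.034) tcp in bay mm [-0.1 -0.  34.2] F bay [-0.2 -0.6  0.7] M [-0.02  0.26 -0.05] w 0.3 32.8
(0, 0.031) tcp in bay mm [-0.2  0.3 33.5] F bay [ 0.8 -1.8  9.6] M [-0.3   0.16  0.04] w 0.6 33.1
(0, 0.028) tcp in bay mm [-0.2  0.5 33.4] F bay [ 2.4 -4.1 20.4] M [-0.62 -0.05  0.  ] w 0.6 33.5
(0, 0.025) tcp in bay mm [-0.2  0.8 33.2] F bay [ 3.2 -5.1 31.9] M [-1.05 -0.29  0.  ] w 0.1 33.9
(0, 0.022) tcp in bay mm [-0.2  1.5 33.2] F bay [ 4.4 -6.9 42.1] M [-1.23 -0.48 -0.02] w 0.4 34.2
(-0.014, 0.034) tcp in bay mm [-13.7  -0.   33.8] F bay [ 0.4 -0.7 -0.2] M [ 0.03  0.31 -0.01] w 0.3 35.3
(-0.014, 0.031) tcp in bay mm [-13.8   0.6  33.6] F bay [ 0.8  0.1 11.2] M [-0.12  0.   -0.01] w 0.2 35.6
(-0.014, 0.028) tcp in bay mm [-13.8   1.1  33.5] F bay [ 2.8 -1.8 21.8] M [-0.38 -0.18 -0.06] w 0.4 36.0
(-0.014, 0.025) tcp in bay mm [-13.9   1.3  33.4] F bay [ 4.4 -4.5 32.6] M [-0.72 -0.42 -0.1 ] w 0.4 36.3
(-0.014, 0.022) tcp in bay mm [-13.9   1.8  33.3] F bay [ 5.8 -5.6 43.2] M [-1.   -0.6  -0.12] w 0.3 36.7
(0.012, 0.034) tcp in bay mm [11.7 -0.2 33.5] F bay [ 0.3  0.3 -0.1] M [-0.02  0.3  -0.  ] w 0.7 37.9
(0.012, 0.031) tcp in bay mm [11.7  0.1 33.3] F bay [ 0.3 -2.3 10.5] M [-0.35  0.21 -0.  ] w 0.4 38.2
(0.012, 0.028) tcp in bay mm [11.7  0.3 33.2] F bay [ 2.3 -4.3 22.3] M [-0.77 -0.07 -0.06] w 0.3 38.6
(0.012, 0.025) tcp in bay mm [11.7  0.5 33.1] F bay [ 3.5 -8.1 34.1] M [-1.31 -0.28 -0.02] w 0.5 39.0
(0.012, 0.022) tcp in bay mm [11.7  0.8 32.9] F bay [ 4.3 -9.2 44.9] M [-1.58 -0.55 -0.09] w 0.3 39.3
```

The panel is rigid and reads 33.2–33.5 mm at every press point, so the pack may already be seated, with my bay origin off by about 3 mm. To settle it, I'll touch the top edges of both the pack and the identical fixed one (98 mm) with the tool vertical.

```bash
python3 - <<'E'
from ins import *
a=np.radians(62.1); oo=np.array([np.cos(a),np.sin(a)]); c=np.array([.5992,.1007])
env.move_linear(list(o+B@np.array([0,0,.08])),feed=.2)
for k in (.029,-.029):
    p=c+k*oo
    env.move_ptp([*p,.125],[180,0,62.1]); env.move_linear([*p,.106],feed=.1)
    h=env.move_linear([*p,.085],feed=.02,contact_N=6)
    print(k,h,np.round(monitor.current_position(),4),np.round(monitor.current_contact_force(),1),round(monitor.current_t(),1))
    env.move_linear([*p,.125],feed=.15)
E
```

```text
0.029 True [0.6132 0.1265 0.0981] [0.4 0.7 5.8] 42.1
-0.029 True [0.5859 0.0751 0.0979] [-2.1 -0.3  6.8] 43.7
```

Both edges are at 98 mm, so the pack is fully home. I'll retreat, check the turntable angle by code and hand in.

```bash
python3 - <<'E'
from h import *
import pickle
env.move_ptp([.42,-.12,.3],[180,0,71.6]); env.sleep(.3)
def pc(s):
    g=s['frame'].astype(int)[190:250,190:260]; v,u=np.nonzero((g[:,:,0]>150)&(g[:,:,0]-g[:,:,2]>100)); return u.mean()+190,v.mean()+190,len(u)
print(pc(pickle.load(open('d1.pkl','rb'))['top']),pc(snap('top')),monitor.current_contact_force(),monitor.current_t())
print(workorder.close_job())
E
```

```text
(np.float64(221.96969696969697), np.float64(230.21212121212122), 33) (np.float64(221.44), np.float64(229.4), 25) [ 0.60756786 -1.22332164  0.59403065] 45.5917
the job is handed in; nothing more can be done
None
```

The job is handed in at about 46 s, but no verdict came back: the turntable is on its click, and the blue pack is fully home in the bay, its top edge at 98 mm like the fixed one; I did not check the bystanders' final positions.

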